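Lock the plaster mould's cover with the long T-key

TASK

Lock the cover of the plaster mould case: take the long-handled T-key out of the wooden key rack, pass its head down through the oblong slot in the cover until the collar lies flat on the cover, give it a quarter turn so that its handle and head lie square across the slot, and let go. Leave the short key where it hangs in the rack.

Things in the scene. Friction and masses are not known exactly. Their poses are not given: they have to be found in the camera images.
- t_key: Long T-key, upright, 250 g. Origin: on its axis at the underside of its round steel collar (60 mm wide, 8 thick); z up, x along both handle and head. Wooden handle 56 mm long (x), 20 thick (y), z = 8 to 53 mm: grip across y. Below: shank 14 mm thick, then the T-head, a steel bar 56 (x) by 12 (y) mm, z = -18 to -30 mm. Starts hung by its collar in either rack well, handle nearly along the rack's x.
- short_key: Short key, in the rack's other well: same collar, shank, handle height, origin and axes, but handle and head only 26 mm long (x), too short to lock. Leave it hanging.
- key_rack: Open wooden rack, fixed; origin under its centre, x along its 220 mm length, 90 mm wide, top at 60 mm. Two oblong wells, 70 (x) by 30 mm, centres at x = -50 and +50 mm, hold the two keys by their collars. Lift a key 40 mm before turning it. Rack and mould case stand left and right of the robot's midline, either way round; loose things around are under 85 mm tall.
- slot (a point): Slot centre at the top face of the plywood cover, 80 mm above the bench; x along its 70 mm length, y across its 28 mm, z up. Cover 12 mm thick there (6 mm spare above the head once the collar is down); free room 54 mm deep under it, the key turns either way. Fixed case, cover 210 x 134 mm, two white plaster blocks below; slot 30 mm off its middle; the round 26 mm pour hole near the other end is not for the key.
Things that resemble listed ones, but are neither listed nor needed, are in the scene too. Leave any blue or orange look-alike of the t_key alone.

How it is judged:
On the way:
1. the long key's head is through the slot, its collar down on the cover to within 6 mm, its axis within 20 mm of the slot's centre (z of t_key in the frame of slot between -0.006 and 0.006 m and horizontal distance between t_key and slot below 0.02 m), for 0.1 s.
At the end, for the whole second after the job is handed in: The long T-key is at rest, upright within 7 degrees, its collar on the cover to within 6 mm, its axis within 20 mm of the slot's centre, its handle and head square across the slot to within 17 degrees; the short key is within 40 mm of where it was (all of step 1 and angle between the x axis of t_key and the y axis of slot, either way round below 0.3 rad and angle between t_key's own z axis and vertical below 0.12 rad and linear speed of t_key below 0.02 m/s and angular speed of t_key below 0.2 rad/s and distance of short_key from where it was at the start of the episode below 0.04 m); the robot touches nothing.
It fails at once if the short key is moved by more than 40 mm (taken out of its well) (distance of short_key from where it was at the start of the episode above 0.04 m).
It also fails if it takes over 48 s, if anything falls off the work surface, if the arm or the gripper's body presses on something with over 40 N, if the wrist force passes 120 N, or if a joint passes its speed limit or range.

ROBOT

A 6-joint arm with a two-finger parallel gripper is mounted at the origin on the work surface. World frame = base frame: x ahead of the robot, y to its left, z up, the work surface at z = 0. Lengths are in m, angles in rad, forces in N, time in s.
With the tool pointing down it reaches from about 0.35 to 0.725 m from the base axis. Payload 6 kg.
Tool frame: the origin (TCP) lies midway between the tips of the shut fingers; the grasp point (between the pads) lies 19 mm behind it (manip.tcp_to_grasp is the distance from the TCP to the grasp point, in m); z points along the fingers, y is the line along which they close (so a half turn about z gives the same grasp; the last joint's range is limited). The gripper opens to 85 mm and grips with 20 to 120 N. Pads are 22 mm wide; open, the fingers measure 114 mm over their backs; the gripper's body (76 mm by 85 mm) begins 54 mm behind the grasp point. The pads swing forward as they close: fully open they stand 13 mm farther back than shut.
Start: joints at [-0.939, 0.04, 0.085, 0, -1.615, -0.334], TCP at [0.176, -0.574, 0.203] pointing down, gripper open.
Joint ranges: [-2.56, 2.56], [-1.29, 2.01], [-1.08, 1.49], [-3.29, 1.98], [-2.81, -0.18], [-2.99, 2.99]. Speed limits (rad/s): [2.57, 2.57, 3.01, 3.14, 3.14, 3.14].

INTERFACE

Orientations are given as a rotation vector (axis times angle).
In Python, from workcell import manip gives the robot as it stands.
- The arm moves only by the tool apply_moves, never from a script. Its arguments are lists of equal length, an entry for each row: "gripper": the opening, from 0 (shut) to 1 (fully open); "dp": the shift along the tool's x, y, z in units of 120 mm (1.0 is 120 mm), a list of three; "yaw": the turn about the tool's z in units of 180 degrees (1.0 is 180 degrees). A call has 1 to 20 rows; each row is the pose to reach, as a shift and turn from the pose commanded when the call began, along the tool's axes at that moment, turning the shorter way round; what a row does not reach only later rows make up. A row lasts 1/8 s, in which the tool goes at most 62.5 mm and 10.7 degrees, less where a joint would pass 70% of its speed; a pose out of reach is approached as far as the arm can. A call with a number of a shift or a turn outside -1 to 1 is refused whole. A call with a gripper value outside its range is refused whole. The fingers move at their own pace and stop on an object; "newtons" is the grip in N (left out, the last holds). Time passes only in rows, so rows that repeat a pose let the fingers close. It gives the time, the measured TCP pose, the force, the opening and the grip force at its end, in the units of the state.
- manip.read_state(): the state, without advancing time (a new reading comes with each control period).
- manip.get_image(name): name is "scene" or "top" or "wrist"; returns the picture (400x640x3 uint8, blue, green, red); there is no depth.
- manip.get_calibration(name): a dict with "mtx" (3x3 intrinsics, pixels), "T" (4x4, takes a point from camera to world coordinates). Camera axes: x right, y down, z forward; pixel columns grow to the right and rows downward; lengths in m; the calibration is good to about 2 mm. The wrist camera is an equidistant fisheye: a pixel r from the principal point sees the ray r / f radians off the axis. A picture is of the moment at which its call begins: read the wrist's pose just before it. get_calibration takes no time and is no camera call; for the wrist camera it gives the pose at the moment of the call.
- manip.finish_job(): hands the job in; it is judged then, once.
Trained networks look in the newest picture that a camera, given by its name, has taken for a name from the list of things; names that differ only in an ending like _2 or _b are one class to them, and where a whole thing is asked for, a point or a joint stands for the part that bears it (a point fixed in the world has none). Each returns a list of dicts, best first, with "p" (0 to 1); they miss things now and then, are a little off and sometimes report something else, mostly with a low value. They report only what shows in the picture. A call takes as long as a camera call. They do not tell look-alikes from the thing itself.
- manip.find_in(camera, label): "extent" ([left, top, right, bottom] in pixels, round what is visible of it).
The state is a dict: "time": time; "qpos": joint angles; "dq": joint speeds; "effort": joint torques, N m; "tool_pos": TCP position; "ee_rot": TCP orientation; "contact_force": force on the tool from outside, world axes, zero at the start; "wrist_torque": the same for the moment, N m; "grip_width": finger opening in m; "grasp_force": force on a finger pad.
Only numpy, scipy, OpenCV 4.12 (cv2) and the standard library are available. Lean on these libraries where they do the work, as an engineer would, in place of code of your own. Each camera call takes 0.05 s, during which the arm holds its last target. There are 200 camera calls.

## Working session

There is one attempt and no reset: what is moved stays moved. The work goes in short steps, Python scripts to look and compute and a tool call to move; the robot and the scene stay as the last step left them, time stands still between calls to the robot, and variables do not carry over. Pictures are saved under pics/ and viewed, at most 10 in all, crops included, and the job is handed in when it is done.

Besides the shell and the picture viewer there is one more tool, called as a command line: name --pt "numbers of a row" for each row, then --argument value for the rest. apply_moves: Moves the arm, as the interface text tells. Its arguments: {"type":"object","properties":{"gripper":{"type":"array","items":{"type":"number"}},"dp":{"type":"array","items":{"type":"array","items":{"type":"number","minimum":-1,"maximum":1}}},"yaw":{"type":"array","items":{"type":"number","minimum":-1,"maximum":1}},"newtons":{"type":"number"}},"required":["gripper","dp","yaw"]}

```bash
mkdir -p pics; python3 - <<'E'
from workcell import manip
import cv2,numpy as np
for c in ("top","scene"):
    im=manip.get_image(c); cv2.imwrite(f"pics/{c}0.png",im)
    k=manip.get_calibration(c); print(c,k["mtx"].round(1).tolist(),k["T"].round(4).tolist())
    for l in ("t_key","short_key","key_rack","slot"):
        try: print(l,[(np.round(d["extent"]).tolist(),round(d["p"],2)) for d in manip.find_in(c,l)])
        except Exception as e: print(l,e)
s=manip.read_state(); print(s["time"],s["tool_pos"],s["ee_rot"],s["grip_width"])
E
```

```text
top [[424.9, 0.0, 319.3], [0.0, 424.9, 198.7], [0.0, 0.0, 1.0]] [[0.0025, -0.9967, 0.0812, 0.5325], [-0.9999, -0.0033, -0.0094, 0.0163], [0.0097, -0.0812, -0.9967, 1.0024], [0.0, 0.0, 0.0, 1.0]]
t_key [([421.0, 180.0, 448.0, 207.0], 0.78), ([358.0, 229.0, 387.0, 263.0], 0.68), ([364.0, 191.0, 391.0, 214.0], 0.59), ([404.0, 126.0, 433.0, 149.0], 0.59)]
short_key [([429.0, 224.0, 458.0, 250.0], 0.75)]
key_rack [([402.0, 162.0, 471.0, 265.0], 0.88)]
slot [([188.0, 180.0, 280.0, 294.0], 0.94)]
scene [[451.0, 0.0, 317.6], [0.0, 451.0, 208.7], [0.0, 0.0, 1.0]] [[0.6714, 0.43, -0.6036, 1.1124], [0.7408, -0.3638, 0.5647, -0.4612], [0.0232, -0.8263, -0.5628, 0.5323], [0.0, 0.0, 0.0, 1.0]]
t_key [([217.0, 196.0, 252.0, 238.0], 0.93), ([241.0, 220.0, 277.0, 270.0], 0.8), ([179.0, 240.0, 218.0, 287.0], 0.72), ([247.0, 289.0, 290.0, 364.0], 0.61)]
short_key [([137.0, 219.0, 178.0, 260.0], 0.93)]
key_rack [([112.0, 229.0, 252.0, 343.0], 0.63), ([141.0, 220.0, 177.0, 262.0], 0.52)]
slot [([294.0, 132.0, 418.0, 212.0], 0.76)]
0.5 [ 0.17606782 -0.57354115  0.20331741] [ 4.66063574e-01 -3.10680470e+00 -2.72478066e-04] 0.08530157552464515
```

View pics/top0.png

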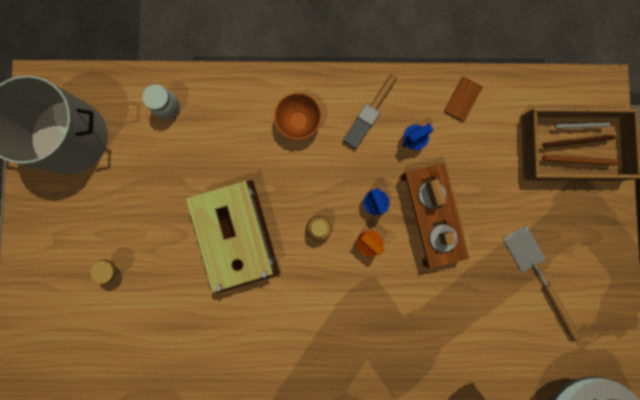

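View pics/scene0.png

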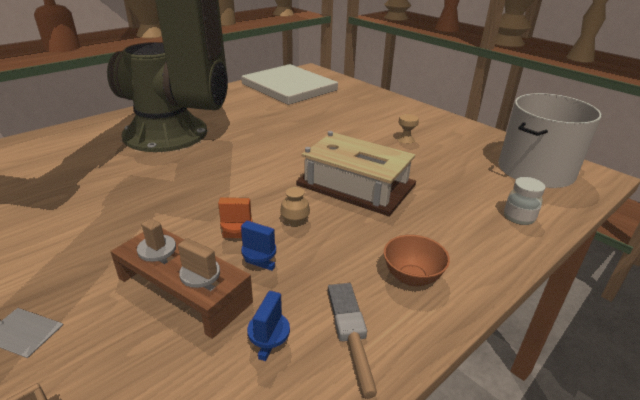

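The top picture shows the rack on the right, with the long key at about (433,193) and the short key at (443,238). The cover is at about (232,237), with its slot near (226,222) and the pour hole at (238,265). The blue and orange items are look-alikes. I'll enlarge the picture to measure.

```bash
python3 - <<'E'
import cv2,numpy as np
im=cv2.imread("pics/top0.png")
a=cv2.resize(im[155:275,395:475],None,fx=5,fy=5,interpolation=cv2.INTER_CUBIC)
b=cv2.resize(im[175:295,185:265],None,fx=5,fy=5,interpolation=cv2.INTER_CUBIC)
o=cv2.convertScaleAbs(np.hstack([a,b]),alpha=1.5)
cv2.imwrite("pics/crop.png",o)
E
```

```text
(no output)
```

View pics/crop.png

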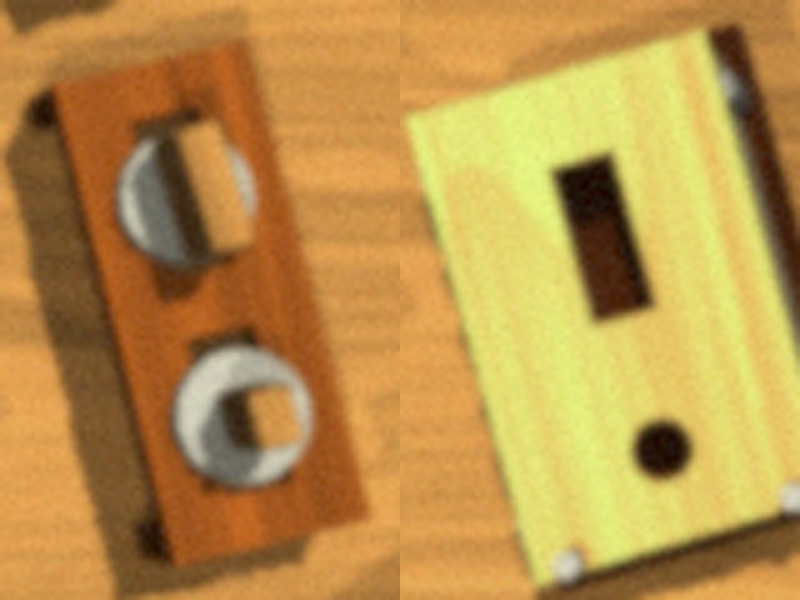

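The crop shows the long key's collar centre at crop (187,200), with its handle top spanning (178,127) to (254,243). The short key is at (243,418). The slot corners are (554,170), (612,154), (653,303) and (596,322).

```bash
cat > h.py <<'E'
from workcell import manip
import numpy as np, cv2
from scipy.spatial.transform import Rotation as R
def ray(c,px,z,k=None):
    k=k or manip.get_calibration(c); T=k["T"]; K=k["mtx"]
    px=np.atleast_2d(px).astype(float)
    d=np.c_[(px-K[:2,2])/[K[0,0],K[1,1]],np.ones(len(px))]
    if c=="wrist":
        r=np.linalg.norm(d[:,:2],axis=1); d=np.c_[d[:,:2]*(np.sin(r)/r)[:,None],np.cos(r)]
    d=d@T[:3,:3].T; o=T[:3,3]
    return o+d*((z-o[2])/d[:,2])[:,None]
def project(c,P,k=None):
    k=k or manip.get_calibration(c); T=k["T"];K=k["mtx"]
    q=(np.atleast_2d(P)-T[:3,3])@T[:3,:3]
    if c=="wrist":
        n=np.linalg.norm(q[:,:2],axis=1); th=np.arctan2(n,q[:,2]); q=np.c_[q[:,:2]*(th/n)[:,None],np.ones(len(q))]
    else: q=q/q[:,2:]
    return (q@K.T)[:,:2]
def move(target,ang):
    "print dp, yaw units to bring TCP to target with tool y (closing line) at world angle ang (rad)"
    s=manip.read_state(); M=R.from_rotvec(s["ee_rot"]).as_matrix()
    d=M.T@(np.array(target)-s["tool_pos"])/.12
    u=M.T@[np.cos(ang),np.sin(ang),0]; y=np.arctan2(u[1],u[0])-np.pi/2
    y=(y+np.pi/2)%np.pi-np.pi/2
    print("dp",d.round(3),"yaw",round(y/np.pi,4),"q6",s["qpos"][5].round(3),"t",s["time"])
E
python3 - <<'E'
from h import *
A=lambda p,x0,y0:np.array(p)/5+[x0,y0]
kc=ray("top",A([[187,200],[243,418]],395,155),.068); print("collars",kc.round(4).tolist())
h=ray("top",A([[178,127],[218,117],[254,243],[214,255]],395,155),.113); print("handle",h.mean(0).round(4)); 
e=(h[2]+h[3]-h[0]-h[1])/2; print("hang",np.degrees(np.arctan2(e[1],e[0])),np.linalg.norm(e))
dd=kc[1]-kc[0]; print("rackdir",np.degrees(np.arctan2(dd[1],dd[0])),np.linalg.norm(dd))
rc=ray("top",A([[55,85],[243,42],[370,517],[175,565]],395,155),.06); e=(rc[2]+rc[3]-rc[0]-rc[1])/2
print("rack",rc.mean(0).round(4),np.degrees(np.arctan2(e[1],e[0])),np.linalg.norm(e))
s=ray("top",A([[154,170],[212,154],[253,303],[196,322]],185,175),.08); print("slot",s.mean(0).round(4)); e=(s[2]+s[3]-s[0]-s[1])/2; print(np.degrees(np.arctan2(e[1],e[0])),np.linalg.norm(e))
c=ray("top",A([[8,120],[300,30]],185,175),.08);e=c[1]-c[0];print("cover edge",np.degrees(np.arctan2(e[1],e[0]))+90,np.linalg.norm(e))
hang=0
move([*h.mean(0)[:2],.26],np.radians(np.degrees(np.arctan2((h[2]+h[3]-h[0]-h[1])[1],(h[2]+h[3]-h[0]-h[1])[0]))+90))
E
```

```text
collars [[0.6177, -0.243, 0.068], [0.5216, -0.2658, 0.068]]
handle [ 0.6198 -0.2429  0.113 ]
hang -165.26805319385033 0.055588152502631376
rackdir -166.63576933162733 0.09873258269915881
rack [ 0.5737 -0.2547  0.06  ] -166.5336149157678 0.21832240117186819
slot [0.5555 0.2099 0.08  ]
-163.50365239335608 0.06778891055888411
cover edge 17.54507973939762 0.1321003455021033
dp [-4.344  1.549 -0.472] yaw 0.013 q6 -0.334 t 0.5
```

apply_moves --gripper '[1,1,1]' --pt "-0.5 0.18 -0.12" --pt "-1 0.36 -0.24" --pt "-1 0.36 -0.24" --yaw '[0,0,0]'

```text
time: 0.88
tool_pos: [0.2809, -0.4956, 0.2337]
ee_rot: [-0.472, 3.104, -0.003]
contact_force: [-0.1, 0.2, -0.1]
grip_width: 0.0856
grasp_force: 0.0
```

apply_moves --gripper '[1,1,1]' --pt "-0.5 0.18 -0.12" --pt "-1 0.36 -0.24" --pt "-1 0.36 -0.24" --yaw '[0,0,0]'

```text
time: 1.25
tool_pos: [0.3825, -0.419, 0.2616]
ee_rot: [-0.472, 3.105, -0.001]
contact_force: [-0.8, 0.4, 0.4]
grip_width: 0.0854
grasp_force: 0.0
```

apply_moves --gripper '[1,1,1]' --pt "-0.5 0.18 0" --pt "-1 0.36 0" --pt "-1 0.36 0" --yaw '[0,0,0]'

```text
time: 1.62
tool_pos: [0.4839, -0.3423, 0.2592]
ee_rot: [0.471, -3.104, -0.003]
contact_force: [-0.8, 0.4, 0.5]
grip_width: 0.0858
grasp_force: 0.0
```

apply_moves --gripper '[1,1,1,1]' --pt "-0.5 0.18 0" --pt "-1 0.36 0" --pt "-1 0.36 0" --pt "-1 0.36 0" --yaw '[0,0,0,0]'

```text
time: 2.12
tool_pos: [0.5837, -0.2686, 0.2606]
ee_rot: [0.465, -3.106, 0.0]
contact_force: [-1.5, 0.2, 0.1]
grip_width: 0.0855
grasp_force: 0.0
```

```bash
python3 - <<'E'
from h import *
k=manip.get_calibration("wrist"); np.save("k1.npy",k,allow_pickle=True)
im=manip.get_image("wrist"); cv2.imwrite("pics/w1.png",im)
print(k["mtx"].round(1).tolist(),k["T"].round(3).tolist())
print(project("wrist",[[.6188,-.243,.113],[.5216,-.2658,.113]],k))
s=manip.read_state();print(s["tool_pos"],s["contact_force"],s["grip_width"])
move([.6188,-.243,.26],np.radians(-76))
E
```

```text
[[309.7, 0.0, 325.6], [0.0, 309.7, 207.1], [0.0, 0.0, 1.0]] [[-0.292, 0.906, 0.306, 0.505], [0.957, 0.276, 0.094, -0.293], [0.0, 0.32, -0.948, 0.431], [0.0, 0.0, 0.0, 1.0]]
[[338.36927102 221.42739771]
 [345.79222576 129.95428461]]
[ 0.58339504 -0.26892638  0.26120359] [ 0.29707678 -0.89294967  1.09095443] 0.08561183811564885
dp [-0.345  0.12   0.01 ] yaw 0.0166 q6 -1.154 t 2.175
```

View pics/w1.png

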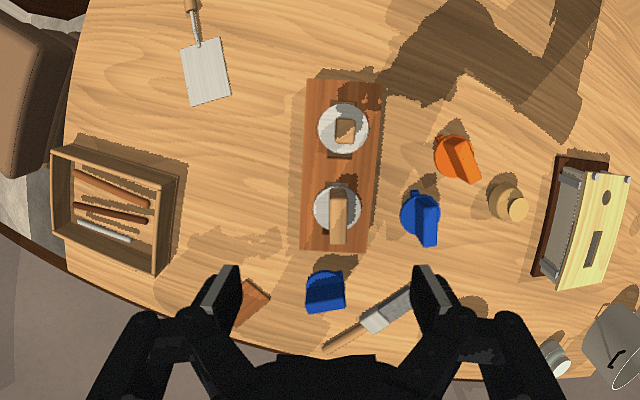

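In the wrist picture the long key's handle top is centred at about (338,217) and its collar at (337,208). The blue look-alike is at (420,215) and clear of the rack. The prediction matches the picture to within a few pixels.

```bash
python3 - <<'E'
from h import *
k=np.load("k1.npy",allow_pickle=True).item()
h=ray("wrist",[[331,190],[344,190],[346,243],[331,243]],.113,k);print("handle",h.mean(0).round(4)); e=h[0]+h[1]-h[2]-h[3];print(np.degrees(np.arctan2(e[1],e[0])),np.linalg.norm(e)/2)
print("collar",ray("wrist",[[337,208],[343,129]],.068,k).round(4).tolist())
print("blue",ray("wrist",[[405,205],[425,240]],.05,k).round(4).tolist())
print("cover slot",ray("wrist",[[593,249]],.08,k).round(4).tolist())
E
```

```text
handle [ 0.6143 -0.2448  0.113 ]
-161.2563945259222 0.06213978675896774
collar [[0.6185, -0.243, 0.068], [0.5239, -0.2654, 0.068]]
blue [[0.5939, -0.1554, 0.05], [0.6332, -0.1077, 0.05]]
cover slot [[0.5555, 0.2103, 0.08]]
```

apply_moves --gripper '[0.75,0.75,0.75,0.75,0.75]' --pt "-0.2 0.07 0.2" --pt "-0.34 0.12 0.5" --pt "-0.34 0.12 0.8" --pt "-0.34 0.12 0.8" --pt "-0.34 0.12 0.8" --yaw '[0.011,0.011,0.011,0.011,0.011]'

```text
time: 2.8
tool_pos: [0.619, -0.2433, 0.1677]
ee_rot: [-0.41, 3.112, -0.003]
contact_force: [-0.0, -0.5, 0.8]
grip_width: 0.0639
grasp_force: 0.0
```

```bash
python3 - <<'E'
from h import *
k=manip.get_calibration("wrist"); np.save("k2.npy",k,allow_pickle=True)
im=manip.get_image("wrist"); cv2.imwrite("pics/w2.png",cv2.resize(im[180:400,180:480],None,fx=2.6,fy=2.6))
print(project("wrist",[[.618,-.243,.113]],k))
s=manip.read_state();print(s["tool_pos"],s["grip_width"])
move([.618,-.2435,.077],np.radians(-75))
E
```

```text
[[326.33456195 214.36568219]]
[ 0.6193446  -0.24309684  0.16815512] 0.06390009780335129
dp [0.014 0.001 0.76 ] yaw 0.0001 q6 -1.235 t 2.85
```

View pics/w2.png

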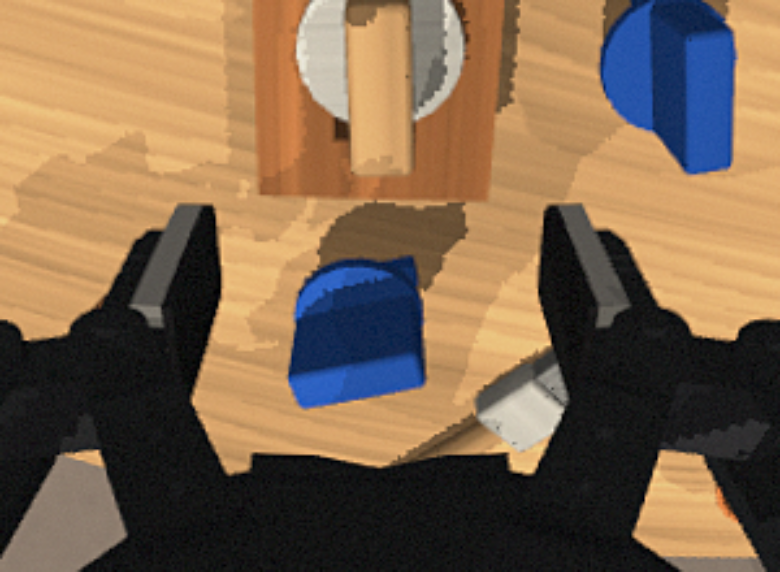

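The handle, at crop column about 380, sits centred between the fingers (215 and 545) and parallel to the pads. I'm descending to grip it.

apply_moves --gripper '[0.75,0.75,0.75,0.75,0,0,0,0,0,0]' --pt "0.01 0 0.3" --pt "0.01 0 0.6" --pt "0.01 0 0.76" --pt "0.01 0 0.76" --pt "0.01 0 0.76" --pt "0.01 0 0.76" --pt "0.01 0 0.76" --pt "0.01 0 0.76" --pt "0.01 0 0.76" --pt "0.01 0 0.76" --yaw '[0,0,0,0,0,0,0,0,0,0]' --newtons 60

```text
time: 4.1
tool_pos: [0.6186, -0.2425, 0.0755]
ee_rot: [-0.412, 3.112, -0.002]
contact_force: [0.4, -0.0, 5.9]
grip_width: 0.0183
grasp_force: 61.1
```

apply_moves --gripper '[0,0,0,0,0]' --pt "0 0 -0.15" --pt "0 0 -0.3" --pt "0 0 -0.6" --pt "0 0 -0.9" --pt "0 0 -0.9" --yaw '[0,0,0,0,0]'

```text
time: 4.72
tool_pos: [0.6194, -0.2427, 0.1872]
ee_rot: [-0.411, 3.108, -0.004]
contact_force: [-0.3, 0.0, -2.0]
grip_width: 0.0179
grasp_force: 60.2
```

```bash
python3 - <<'E'
from h import *
k=manip.get_calibration("wrist"); im=manip.get_image("wrist"); cv2.imwrite("pics/w3.png",im)
s=manip.read_state();print(s["tool_pos"],s["grip_width"],s["contact_force"],s["grasp_force"])
print("proj key axis at tcp",project("wrist",[s["tool_pos"]],k))
np.save("k3.npy",k,allow_pickle=True)
# destination: over slot, closing line along slot x (handle square across)... insert with handle along slot x first
move([.5555,.21,.20],np.radians(-75+2))
E
```

```text
[ 0.61858229 -0.24212401  0.18423806] 0.018322571093819753 [ 0.50455815 -0.66197177 -3.29662374] 60.1659893989563
proj key axis at tcp [[326.73579296 243.66364988]]
dp [-0.473  3.775 -0.134] yaw -0.0106 q6 -1.235 t 4.775
```

View pics/w3.png

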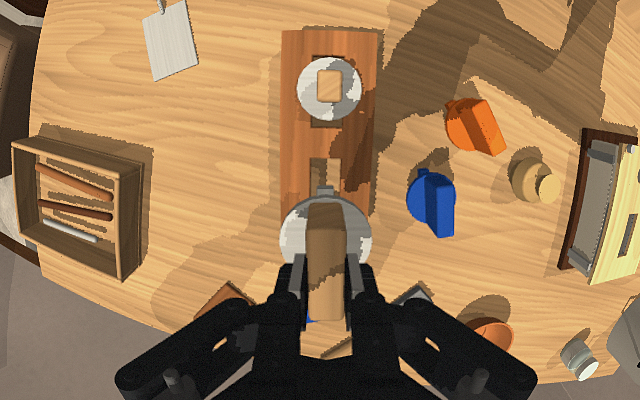

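The key is gripped upright. Its collar centre is near (326,243), which is where the TCP projects, and the short key is still in its well at (330,88). I'm carrying the long key to the slot.

apply_moves --gripper '[0,0,0]' --pt "-0.06 0.4 -0.1" --pt "-0.12 0.8 -0.13" --pt "-0.12 1 -0.13" --yaw '[0,0,0]'

```text
time: 5.15
tool_pos: [0.6, -0.1201, 0.1966]
ee_rot: [0.415, -3.113, -0.002]
contact_force: [0.1, -0.4, -2.1]
grip_width: 0.018
grasp_force: 60.2
```

apply_moves --gripper '[0,0,0]' --pt "-0.06 0.4 0" --pt "-0.12 0.8 0" --pt "-0.12 1 0" --yaw '[0,0,0]'

```text
time: 5.52
tool_pos: [0.5822, -0.0005, 0.196]
ee_rot: [0.415, -3.112, -0.001]
contact_force: [-0.3, -0.4, -2.6]
grip_width: 0.0183
grasp_force: 60.2
```

apply_moves --gripper '[0,0,0]' --pt "-0.06 0.4 0" --pt "-0.12 0.8 0" --pt "-0.12 1 0" --yaw '[0,0,0]'

```text
time: 5.9
tool_pos: [0.5647, 0.1189, 0.1958]
ee_rot: [0.415, -3.111, -0.0]
contact_force: [0.2, -0.3, -1.8]
grip_width: 0.018
grasp_force: 60.2
```

apply_moves --gripper '[0,0,0,0,0]' --pt "-0.06 0.4 0" --pt "-0.11 0.7 0" --pt "-0.11 0.77 0" --pt "-0.11 0.77 0" --pt "-0.11 0.77 0" --yaw '[-0.01,-0.01,-0.01,-0.01,-0.01]'

```text
time: 6.52
tool_pos: [0.5547, 0.2084, 0.1973]
ee_rot: [0.46, -3.107, 0.0]
contact_force: [0.3, 1.1, -2.2]
grip_width: 0.0182
grasp_force: 60.2
```

```bash
python3 - <<'E'
from h import *
k=manip.get_calibration("wrist"); im=manip.get_image("wrist"); np.save("k4.npy",k,allow_pickle=True)
s=manip.read_state();print(s["tool_pos"],s["grip_width"],s["contact_force"],s["grasp_force"])
cv2.imwrite("pics/w4.png",cv2.resize(im[60:330,160:490],None,fx=2.2,fy=2.2))
ax=np.array([np.cos(np.radians(17)),np.sin(np.radians(17)),0]);ay=np.array([-ax[1],ax[0],0]);c=np.array([.5555,.21,.08])
print("slot corners px (crop)",((project("wrist",[c+a*.035*ax+b*.014*ay for a,b in((1,1),(1,-1),(-1,-1),(-1,1))],k)-[160,60])*2.2).round(0).tolist())
move([.5555,.21,.14],np.radians(-73))
E
```

```text
[0.55474125 0.20834284 0.19738313] 0.01798037037566489 [-0.42305942 -0.03718642 -1.73632893] 60.169419050216675
slot corners px (crop) [[398.0, 369.0], [337.0, 369.0], [334.0, 217.0], [400.0, 217.0]]
dp [-0.01   0.011  0.478] yaw -0.001 q6 -1.975 t 6.575
```

View pics/w4.png

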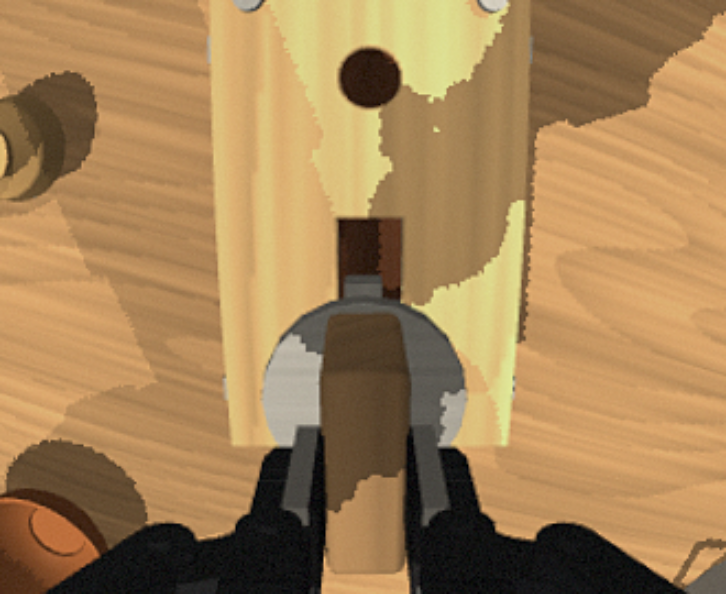

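The near slot corners show at crop (337,219) and (403,219), within 3 px of prediction (about 1 mm). The head (345–383) lines up with the slot, so I'm going down.

apply_moves --gripper '[0,0,0,0,0,0,0]' --pt "-0.015 0.02 0.2" --pt "-0.015 0.02 0.4" --pt "-0.015 0.02 0.5" --pt "-0.015 0.02 0.56" --pt "-0.015 0.02 0.64" --pt "-0.015 0.02 0.72" --pt "-0.015 0.02 0.72" --yaw '[0,0,0,0,0,0,0]'

```text
time: 7.45
tool_pos: [0.5552, 0.212, 0.11]
ee_rot: [0.461, -3.106, 0.001]
contact_force: [-0.6, -0.2, -1.2]
grip_width: 0.018
grasp_force: 60.1
```

apply_moves --gripper '[0,0,0,0,0]' --pt "0 0 0.05" --pt "0 0 0.08" --pt "0 0 0.1" --pt "0 0 0.115" --pt "0 0 0.115" --yaw '[0,0,0,0,0]'

```text
time: 8.07
tool_pos: [0.5556, 0.2122, 0.0971]
ee_rot: [0.461, -3.107, -0.0]
contact_force: [-0.7, 0.8, -2.2]
grip_width: 0.0179
grasp_force: 60.2
```

```bash
python3 - <<'E'
from h import *
s=manip.read_state();print(s["tool_pos"],s["contact_force"],s["qpos"].round(2) if hasattr(s["qpos"],"round") else s["qpos"])
move([*s["tool_pos"][:2],.096],np.radians(17))
E
```

```text
[0.55556544 0.21217451 0.09710052] [-0.69285214  0.83081525 -2.21275898] [ 0.7   0.04 -0.11 -0.   -1.42 -1.98]
dp [-0.    -0.     0.009] yaw 0.4993 q6 -1.978 t 8.075
```

apply_moves --gripper '[0,0,0,0,0,0,0,0,0,0,0,0]' --pt "0 0 0" --pt "0 0 0" --pt "0 0 0" --pt "0 0 0" --pt "0 0 0" --pt "0 0 0" --pt "0 0 0" --pt "0 0 0" --pt "0 0 0" --pt "0 0 0" --pt "0 0 0" --pt "0 0 0" --yaw '[-0.05,-0.1,-0.15,-0.2,-0.25,-0.3,-0.35,-0.4,-0.45,-0.5,-0.5,-0.5]'

```text
time: 9.57
tool_pos: [0.5557, 0.2122, 0.0973]
ee_rot: [-2.52, 1.875, 0.0]
contact_force: [-0.1, 0.5, -3.0]
grip_width: 0.018
grasp_force: 60.1
```

apply_moves --gripper '[0,0,0]' --pt "0 0 0.008" --pt "0 0 0.014" --pt "0 0 0.014" --yaw '[0,0,0]'

```text
time: 9.95
tool_pos: [0.5556, 0.2122, 0.0956]
ee_rot: [-2.523, 1.872, 0.0]
contact_force: [-1.9, -0.0, -1.7]
grip_width: 0.0182
grasp_force: 60.3
```

```bash
python3 - <<'E'
from h import *
im=manip.get_image("top"); cv2.imwrite("pics/top1.png",cv2.resize(im[150:300,150:310],None,fx=4,fy=4))
s=manip.read_state();print(s["tool_pos"],s["contact_force"],s["wrist_torque"],s["qpos"][5])
move([*s["tool_pos"][:2],.096],np.radians(17))
E
```

```text
[0.55564091 0.21223474 0.09564056] [-0.23584017 -0.24709798 -0.85906866] [-0.05340362  0.0484875  -0.03787913] -0.4071315564946697
dp [-0.    -0.    -0.003] yaw -0.0007 q6 -0.407 t 10.0
```

apply_moves --gripper '[0,0,0]' --pt "0 0 0.005" --pt "0 0 0.008" --pt "0 0 0.008" --yaw '[0,0,0]'

```text
time: 10.38
tool_pos: [0.5559, 0.2121, 0.0954]
ee_rot: [-2.523, 1.871, -0.001]
contact_force: [-1.5, -1.0, 3.9]
grip_width: 0.0182
grasp_force: 61.0
```

apply_moves --gripper '[0.3,0.4,0.5,0.6,0.6,0.6]' --pt "0 0 0" --pt "0 0 0" --pt "0 0 0" --pt "0 0 0" --pt "0 0 0" --pt "0 0 0" --yaw '[0,0,0,0,0,0]'

```text
time: 11.12
tool_pos: [0.5556, 0.2122, 0.0946]
ee_rot: [-2.523, 1.871, 0.0]
contact_force: [0.5, -0.5, 0.3]
grip_width: 0.0512
grasp_force: 0.0
```

apply_moves --gripper '[0.6,0.6,0.6,0.6,0.6]' --pt "0 0 -0.15" --pt "0 0 -0.4" --pt "0 0 -0.8" --pt "0 0 -1" --pt "0 0 -1" --yaw '[0,0,0,0,0]'

```text
time: 11.75
tool_pos: [0.5567, 0.2126, 0.2189]
ee_rot: [-2.519, 1.868, -0.004]
contact_force: [0.4, 0.4, 0.1]
grip_width: 0.0511
grasp_force: 0.0
```

```bash
python3 - <<'E'
from h import *
k=manip.get_calibration("wrist"); im=manip.get_image("wrist"); np.save("k5.npy",k,allow_pickle=True)
s=manip.read_state();print(s["tool_pos"],s["grip_width"],s["contact_force"])
t=manip.get_image("top")
a=cv2.resize(im,(480,300)); a=cv2.resize(im[100:300,200:440],(480,400)); b=cv2.resize(t[180:300,180:276],(320,400))
cv2.imwrite("pics/w5.png",np.hstack([a,b]))
print("key px",(project("wrist",[[.5556,.2122,.133],[.5556,.2122,.088]],k)-[200,100])*2)
E
```

```text
[0.55602387 0.21248545 0.21652766] 0.05123811938659198 [-0.18473312  0.96284201 -0.36990439]
key px [[254.64203914 204.62082979]
 [254.73734433 177.13624268]]
```

View pics/w5.png

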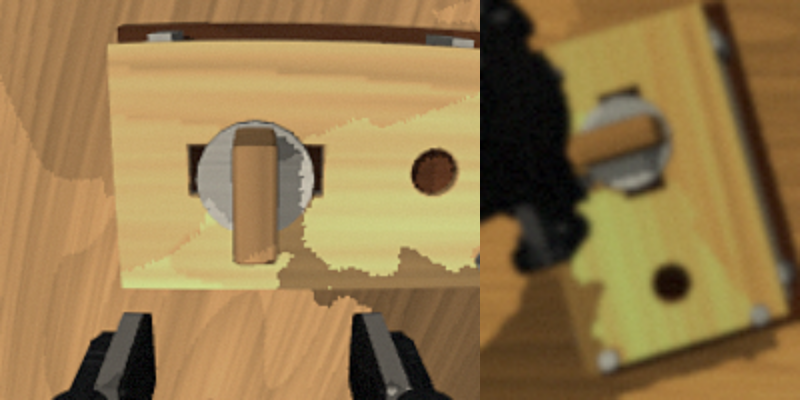

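The collar lies flat on the cover at (255,178), centred on the slot to within about 4 mm. The handle is square across the slot and the gripper is clear. I'm handing the job in.

```bash
python3 -c "
from workcell import manip
print(manip.finish_job())"
```

```text
the job is handed in; nothing more can be done
None
```

The long T-key is through the slot with its collar flat on the cover, turned a quarter turn square across the slot and released; the short key was left in its well, and the job is handed in (no verdict was returned).

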